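Tare the hanging scale with the empty caddy

TASK

Hang the empty steel caddy by its overhead handle on the hook of the bench scale and let go, so that it hangs free and still; only then press the wide grey key of the scale half-way down (10 of its 20 mm) to zero it, and keep it held there. Finish while still holding the key half-way, the caddy on the hook and the other things left where they were.

Things in the scene. Friction and masses are not known exactly. Their poses are not given: they have to be found in the camera images.
- caddy_handle (a point): Centre of the caddy's handle bar, 145 mm above the caddy's underside. The bar is straight, level and rigid, along the caddy's y, 12 mm wide (x), 10 mm high, 124 mm clear between its end straps, with a 70 mm high gap down to the box rim. Its middle goes on the hook; pinch it from above about 36 mm to either side of the middle. x across the bar, y along it, z up; same either way round.
- caddy: The caddy: open stainless steel box 80 (x) x 130 (y) x 70 mm high, 0.2 to 0.35 kg, with a rigid overhead handle (bar on two 20 mm wide straps at its y ends), 150 mm high in all. Origin under the centre of its underside; it stands on the worktop at the start.
- hook_seat (a point): Where the bar is to rest: middle of the hook's 45 mm slot, on top of its rod, 220 mm above the worktop. Frame: -x towards the hook's open front end, y the direction in which the bar must lie (roughly), z up. The bar goes over the upturned tip from the front and down into the slot; hung, its centre is 5 mm above this point and the caddy's underside 80 mm above the worktop.
- hook: Steel hook of the scale: level rod 10 mm thick, tip 34 mm before the seat turned up to 239 mm height, collar 22 mm across behind the slot, column 24 mm thick and 235 mm high 97 mm behind the seat. Origin and axes: those of the scale base, a fixed white box 200 (x) x 300 (y) x 50 mm, origin under its centre. In it the seat is at x -27, y 60, the key at x -50, y -90 mm.
- key_top (a point): Centre of the top face of the scale's wide grey key, 42 x 54 mm, on the right-hand front of the base seen from the robot; the top is 80 mm above the worktop at rest and sinks straight down as it is pressed. x and y as the scale's.
- key (a joint): Travel of the key, downwards, m: 0 released, 0.020 on its stop, 0.010 half-way. Spring return: about 3 N to start it, 6 N half-way, 9 N at the stop; it comes up when let go.
- teapot: stainless steel teapot with spout, 145 mm high; bystander; origin under its centre
- torch: red plastic torch lying down, 175 mm long, 52 mm thick; bystander; origin on the table under its middle
- hexkeys: set of hex keys in a black holder 40 x 100 x 50 mm, 150 mm high with the keys; bystander; origin under its centre
- bowl: empty white ceramic sugar bowl, 96 mm across, 60 mm high; bystander; origin under its centre
- mug: white mug, 76 mm across, 85 mm high, handle at its +y side; bystander; origin under its centre
- jar: glass jar with steel cap, 80 mm across, 110 mm high; bystander; origin under its centre
- tray: open steel tray without a handle, 100 x 160 x 50 mm; bystander; origin under its centre
There are look-alikes about, which are no part of the job. Leave any orange or yellow look-alike of the caddy alone.

How it is judged:
By the outcome, as a careful person would: the job done as asked, in the order asked, and still so for the second after the job is handed in, while the arm keeps its last pose, push and grip.
It also fails if it takes over 54 s, if anything falls off the work surface, if the arm or the gripper's body presses on something with over 40 N, if the wrist force passes 120 N, or if a joint passes its speed limit or range.

ROBOT

A 6-joint arm with a two-finger parallel gripper is mounted at the origin on the work surface. World frame = base frame: x ahead of the robot, y to its left, z up, the work surface at z = 0. Lengths are in m, angles in rad, forces in N, time in s.
With the tool pointing down it reaches from about 0.375 to 0.9 m from the base axis. Payload 3.1 kg.
Tool frame: the origin (TCP) lies at the very end of the fingers, on their centre line; the grasp point (between the pads) lies 19 mm behind it (manip.hold_point_z is the distance from the TCP to the grasp point, in m); y points along the fingers, z is the direction in which the jaws open and shut, and the axes are right-handed (so a half turn about y gives the same grasp; the last joint's range is limited). The gripper opens to 85 mm and grips with 20 to 120 N. Pads are 22 mm wide; open, the fingers measure 114 mm over their backs; the gripper's body (76 mm by 85 mm) begins 54 mm behind the grasp point. The pads swing forward as they close: fully open they stand 13 mm farther back than shut.
Start: joints at [-1.357, 0.527, 1.433, -0, 1.181, -0.178], TCP at [0.239, -0.578, 0.231] pointing down, gripper open.
Joint ranges: [-3.08, 3.08], [-0.75, 2.2], [0.22, 2.44], [-1.43, 4.57], [0, 2.65], [-2.85, 2.85]. Speed limits (rad/s): [2.79, 2.79, 3.14, 3.14, 3.14, 3.14].

INTERFACE

Orientations are given as a unit quaternion [x, y, z, w].
In Python, from station import manip, eyes, workorder gives the robot as it stands. The module is installed in compiled form; this text tells all that it offers.
- The arm moves only by the shell command python3 -m jog 'ROWS' [OPENING] [FORCE]. ROWS is JSON, a list of rows, each a list of 2 entries, a list of its own where there are three numbers: the shift along the tool's x, y, z in cm, then the turn about the tool's y in rad. A call has 1 to 20 rows; each row is the pose to reach, as a shift and turn from the pose commanded when the call began, along the tool's axes at that moment; what a row does not reach only later rows make up. A row lasts 1/12 s, in which the tool goes at most 41.7 mm and 7.16 degrees, less where a joint would pass 70% of its speed; a pose out of reach is approached as far as the arm can. A call with a gripper value outside its range is refused whole. OPENING is the finger opening in cm, from 0 to 8.54, set as the call begins (- or left out, the last holds). The fingers move at their own pace and stop on an object; FORCE is the grip in N (left out, the last holds). Time passes only in rows, so rows that repeat a pose let the fingers close. It gives the time, the measured TCP pose, the force and the opening at its end, in the units of the state.
- manip.sense(): the state, without advancing time (a new reading comes with each control period).
- eyes.snapshot(name): name is "scene" or "top"; returns a dict with "frame" (384x512x3 uint8, red, green, blue), "vfov" (degrees; the focal length in pixels is half the picture's height over the tangent of half this angle, whatever the lens; pixels are square), "cx", "cy" (the principal point, pixels), "rvec" (rotation vector, rad) and "tvec" (3), from world to camera coordinates, as OpenCV has them. Camera axes: x right, y down, z forward; pixel columns grow to the right and rows downward; lengths in m; the calibration is good to about 2 mm. A picture is of the moment at which its call begins. There is no depth.
- workorder.sign_off(): hands the job in, once; it reports no verdict.
The state is a dict: "t": time; "q": joint angles; "qd": joint speeds; "tau": joint torques, N m; "tcp_pos": TCP position; "tool_rot": TCP orientation; "force": force on the tool from outside, world axes, zero at the start; "ft_torque": the same for the moment, N m; "finger_gap": opening from 0.0 (shut) to 1.0 (fully open).
Only numpy, scipy, OpenCV 4.12 (cv2) and the standard library are available. Lean on these libraries where they do the work, as an engineer would, in place of code of your own. Each camera call takes 0.05 s, during which the arm holds its last target. There are 200 camera calls.

## Working session

There is one attempt and no reset: what is moved stays moved. The work goes in short steps, Python scripts to look and compute and a shell command to move; the robot and the scene stay as the last step left them, time stands still between calls to the robot, and variables do not carry over. Pictures are saved under pics/ and viewed, about 8 in all and at most 12, crops included, and the job is handed in when it is done.

```bash
mkdir -p pics
cat > h.py <<'E'
import numpy as np, cv2
from station import manip, eyes, workorder
from scipy.spatial.transform import Rotation as R
def snap(n):
    s=eyes.snapshot(n); h=s['frame'].shape[0]
    f=h/2/np.tan(np.radians(s['vfov'])/2)
    s['K']=np.array([[f,0,s['cx']],[0,f,s['cy']],[0,0,1]]); s['R']=cv2.Rodrigues(np.array(s['rvec'],float))[0]; s['t']=np.array(s['tvec'],float).ravel()
    return s
def save(s,p,crop=None,k=1):
    im=s['frame'][:,:,::-1]
    if crop: x0,y0,x1,y1=crop; im=im[y0:y1,x0:x1]
    cv2.imwrite(p,cv2.resize(im,None,fx=k,fy=k,interpolation=cv2.INTER_CUBIC))
def ray(s,u,v):
    return -s['R'].T@s['t'], s['R'].T@np.linalg.inv(s['K'])@np.array([u,v,1.])
def onz(s,u,v,z):
    c,d=ray(s,u,v); return c+d*(z-c[2])/d[2]
def tri(a,pa,b,pb):
    c1,d1=ray(a,*pa);c2,d2=ray(b,*pb)
    k=np.linalg.lstsq(np.c_[d1,-d2],c2-c1,rcond=None)[0]
    p,q=c1+k[0]*d1,c2+k[1]*d2; return (p+q)/2,np.linalg.norm(p-q)
def proj(s,p):
    c=s['R']@np.array(p)+s['t']; c=s['K']@c; return c[:2]/c[2]
E
python3 - <<'E'
from h import *
import pickle
for n in('scene','top'):
    s=snap(n); save(s,f'pics/{n}0.png',None,1.5); print(n,s['K'][0,0],s['cx'],s['cy'],-s['R'].T@s['t'],s['R'][2]); pickle.dump(s,open(n+'0.pkl','wb'))
m=manip.sense();print(m['tcp_pos'],m['tool_rot'],R.from_quat(m['tool_rot']).as_matrix().round(3),m['force'],m['t'])
E
```

```text
scene 429.96306633630576 250.08928893479913 181.7156513862561 [ 1.63987315 -0.43001657  1.04565667] [-0.76604401  0.27361811 -0.58164396]
top 406.6811212161598 255.6462039248302 193.2427822186144 [0.28031791 0.01064414 1.77721307] [ 0.10376812  0.00488531 -0.99458952]
[ 0.23855597 -0.57698828  0.23046167] [-0.13765195  0.69425677 -0.69290792  0.13761574] [[-0.924 -0.     0.382]
 [-0.382  0.002 -0.924]
 [-0.    -1.    -0.002]] [0.76069285 0.45445889 0.01572283] 0.1
```

View pics/scene0.png

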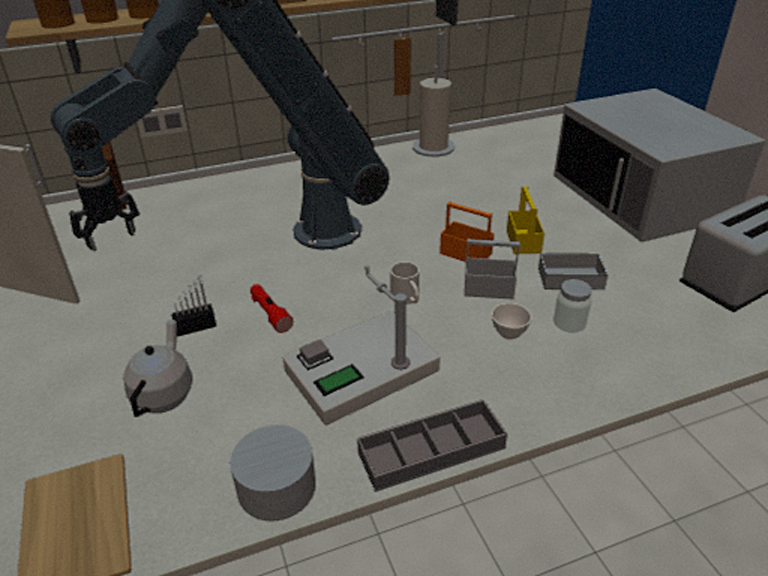

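View pics/top0.png

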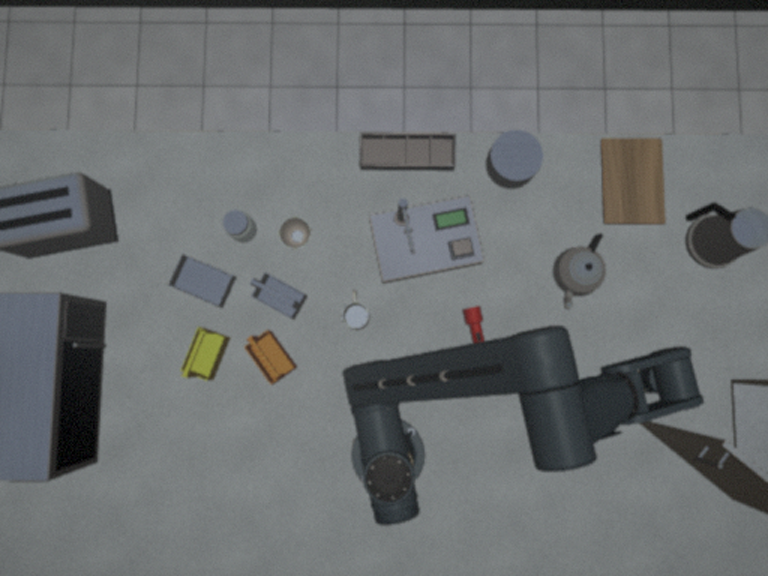

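Candidates (1.5x pixels): the grey box with an overhead handle at scene (491,270) / top (279,296) fits the steel caddy. The orange one at scene (467,232) and the yellow one at (525,230) are look-alikes, and the grey one at (572,270) has no handle, so it is the tray. I'll confirm this in a crop, together with the hook and key.

Run:
```python
from h import *
import pickle
a=pickle.load(open('scene0.pkl','rb'));b=pickle.load(open('top0.pkl','rb'))
f=lambda s,x,y:cv2.resize(s['frame'][y:y+70,x:x+95,::-1],(400,295),interpolation=cv2.INTER_CUBIC)
im=np.vstack([np.hstack([f(a,280,140),f(a,190,170)]),np.hstack([f(b,140,160),f(b,240,125)])])
cv2.imwrite('pics/c1.png',im)
```

```text
(no output)
```

View pics/c1.png

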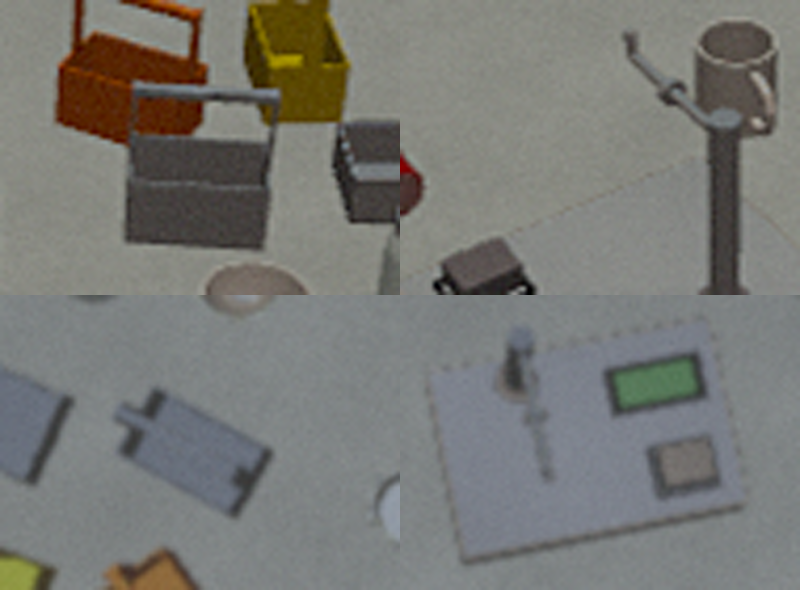

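The crop confirms it: the grey box with its bar at crop (135,90)–(280,97) is the steel caddy. The hook tip is at (632,38), the collar at (670,90) and the key at (483,265).

```bash
cat > m1.py <<'E'
from h import *
import pickle
a=pickle.load(open('scene0.pkl','rb'));b=pickle.load(open('top0.pkl','rb'))
k=95/400
A1=lambda x,y:(280+x*k-.4,140+y*k-.4)
A2=lambda x,y:(190+(x-400)*k-.4,170+y*k-.4)
B1=lambda x,y:(140+x*k-.4,160+(y-295)*k-.4)
B2=lambda x,y:(240+(x-400)*k-.4,125+(y-295)*k-.4)
p=lambda n,v:print(n,np.round(v,4))
p('bar scene L,R',[onz(a,*A1(133,89),.145),onz(a,*A1(281,97),.145)])
p('bar top L,R',[onz(b,*B1(117,412),.145),onz(b,*B1(245,478),.145)])
p('rim top',[onz(b,*B1(*q),.07) for q in((155,390),(270,452),(237,515),(122,455))])
p('floor scene',[onz(a,*A1(*q),0) for q in((125,242),(265,248))])
p('base top z.05',[onz(b,*B2(*q),.05) for q in((428,372),(710,320),(745,503),(463,558))])
for n,q,r in(('tip',A2(631,38),B2(547,477)),('coll',A2(670,90),B2(537,412)),('col',A2(725,116),B2(519,335)),('key',A2(483,265),B2(686,463))):
    t,e=tri(a,q,b,r); p(n,list(t)+[e])
p('key z.08',[onz(a,*A2(483,263),.08),onz(b,*B2(686,463),.08)])
p('tip z.237',[onz(a,*A2(631,38),.237),onz(b,*B2(547,477),.237)])
E
python3 m1.py
```

```text
bar scene L,R [[0.4131 0.2597 0.145 ]
 [0.4759 0.3766 0.145 ]]
bar top L,R [[0.4719 0.3758 0.145 ]
 [0.4092 0.2514 0.145 ]]
rim top [[0.5032 0.355  0.07  ]
 [0.4414 0.238  0.07  ]
 [0.378  0.2696 0.07  ]
 [0.4373 0.3863 0.07  ]]
floor scene [[0.4497 0.2424 0.    ]
 [0.5071 0.3588 0.    ]]
base top z.05 [[ 0.6793  0.0614  0.05  ]
 [ 0.7358 -0.2285  0.05  ]
 [ 0.5455 -0.2628  0.05  ]
 [ 0.4871  0.024   0.05  ]]
tip [ 0.5404 -0.0551  0.2284  0.003 ]
coll [ 0.6029 -0.0463  0.2182  0.0033]
col [ 0.6707 -0.0289  0.2366  0.0034]
key [ 0.5819 -0.2009  0.0737  0.0017]
key z.08 [[ 0.5862 -0.2025  0.08  ]
 [ 0.5811 -0.1993  0.08  ]]
tip z.237 [[ 0.5516 -0.0605  0.237 ]
 [ 0.5395 -0.0533  0.237 ]]
```

```bash
cat > goal.py <<'E'
# usage: goal.py x y z toolx_deg ... : rows from the present pose
import sys; from h import *
m=manip.sense(); M=R.from_quat(m['tool_rot']).as_matrix(); p=m['tcp_pos']
a0=np.degrees(np.arctan2(M[1,0],M[0,0]))
print('t',m['t'],'tcp',np.round(p,4),'xang',a0.round(2),'tilt',M[2].round(3),'F',np.round(m['force'],2),'gap',round(m['finger_gap'],3),'q',np.round(m['q'],2))
v=list(map(float,sys.argv[1:]))
for i in range(0,len(v),4):
    d=M.T@(np.array(v[i:i+3])-p)*100; da=(v[i+3]-a0+180)%360-180
    print([list(d.round(2)),round(-np.radians(da),3)])
E
python3 goal.py .40 -.30 .30 -157.5 .42 -.06 .30 -157.5 .425 .284 .20 -117.6
```

```text
t 0.1 tcp [ 0.2386 -0.577   0.2305] xang -157.55 tilt [-0.    -1.    -0.002] F [0.76 0.45 0.02] gap 1.001 q [-1.36  0.53  1.43 -0.    1.18 -0.18]
[[np.float64(-25.5), np.float64(-6.91), np.float64(-19.45)], np.float64(-0.001)]
[[np.float64(-36.51), np.float64(-6.87), np.float64(-40.87)], np.float64(-0.001)]
[[np.float64(-50.11), np.float64(3.2), np.float64(-72.45)], np.float64(-0.697)]
```

```bash
python3 -m jog '[[[0,-7,0],0],[[0,-7,0],0],[[-25.5,-7,-19.5],0],[[-25.5,-7,-19.5],0],[[-25.5,-7,-19.5],0],[[-25.5,-7,-19.5],0],[[-25.5,-7,-19.5],0],[[-25.5,-7,-19.5],0],[[-25.5,-7,-19.5],0],[[-25.5,-7,-19.5],0],[[-36.5,-7,-41],0],[[-36.5,-7,-41],0],[[-36.5,-7,-41],0],[[-36.5,-7,-41],0],[[-36.5,-7,-41],0],[[-36.5,-7,-41],0],[[-36.5,-7,-41],0],[[-36.5,-7,-41],0]]' 8.54 60
python3 goal.py .425 .284 .20 -117.6
```

```text
t: 1.6
tcp_pos: [0.4191, -0.0576, 0.3012]
tool_rot: [0.139, -0.693, 0.693, -0.139]
force: [0.3, 0.7, -0.2]
finger_gap: 1.0
t 1.6 tcp [ 0.4191 -0.0576  0.3012] xang -157.3 tilt [ 0. -1. -0.] F [ 0.27  0.73 -0.15] gap 1.0 q [-0.4   0.16  1.81 -0.    1.17  0.77]
[[np.float64(-13.74), np.float64(10.12), np.float64(-31.29)], np.float64(-0.693)]
```

```bash
python3 -m jog '[[[-7,0,-16],-0.35],[[-7,0,-16],-0.35],[[-7,0,-16],-0.35],[[-7,0,-16],-0.35],[[-13.7,2,-31.3],-0.69],[[-13.7,2,-31.3],-0.69],[[-13.7,2,-31.3],-0.69],[[-13.7,2,-31.3],-0.69],[[-13.7,10,-31.3],-0.69],[[-13.7,10,-31.3],-0.69],[[-13.7,10,-31.3],-0.69],[[-13.7,10,-31.3],-0.69],[[-13.7,10,-31.3],-0.69]]'
python3 goal.py .425 .284 .126 -117.6
python3 - <<'E'
from h import *
a=snap('scene');b=snap('top')
f=lambda s,x,y:cv2.resize(s['frame'][y:y+100,x:x+100,::-1],(400,400),interpolation=cv2.INTER_CUBIC)
cv2.imwrite('pics/g1.png',np.hstack([f(a,280,100),f(b,140,150)]))
E
```

```text
t: 2.68
tcp_pos: [0.4283, 0.2815, 0.2025]
tool_rot: [0.363, -0.606, 0.607, -0.364]
force: [0.2, -0.6, -0.7]
finger_gap: 0.998
t 2.6833 tcp [0.4283 0.2815 0.2025] xang -118.12 tilt [-0.001 -1.     0.001] F [ 0.2  -0.57 -0.74] gap 0.998 q [ 0.36  0.42  1.74 -0.    0.98  0.85]
[[np.float64(-0.06), np.float64(7.65), np.float64(-0.42)], np.float64(-0.009)]
```

View pics/g1.png

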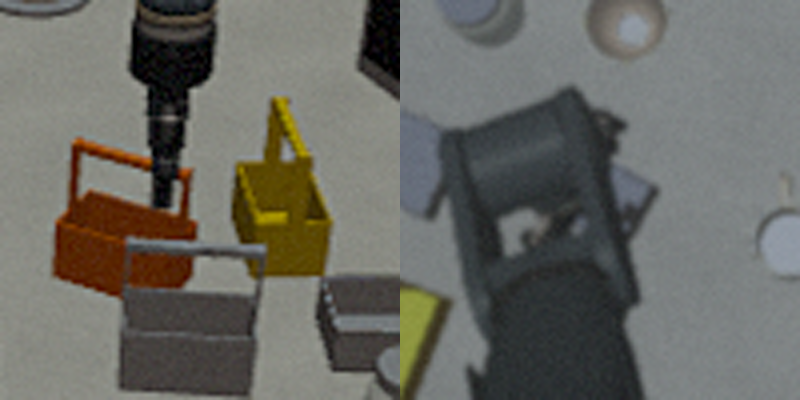

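The fingers (crop 163,207) are lined up over the left quarter of the bar, which runs (128,242)–(265,250). That matches the intended grip spot, so I'll descend and grip.

```bash
python3 -m jog '[[[0,3,-0.4],0],[[0,5,-0.4],0],[[0,6.5,-0.4],0],[[0,7.6,-0.4],0],[[0,7.6,-0.4],0],[[0,7.6,-0.4],0],[[0,7.6,-0.4],0]]' && python3 -m jog '[[[0,0,0],0],[[0,0,0],0],[[0,0,0],0],[[0,0,0],0],[[0,0,0],0],[[0,0,0],0],[[0,0,0],0],[[0,0,0],0],[[0,0,0],0],[[0,0,0],0]]' 0 80; python3 goal.py .425 .284 .126 -117.6
```

```text
t: 3.37
tcp_pos: [0.4246, 0.2844, 0.1272]
tool_rot: [0.363, -0.606, 0.607, -0.365]
force: [0.5, 0.1, -0.3]
finger_gap: 1.002
t: 4.2
tcp_pos: [0.4235, 0.2842, 0.1254]
tool_rot: [0.364, -0.606, 0.606, -0.364]
force: [1.1, -0.8, 1.2]
finger_gap: 0.122
t 4.2 tcp [0.4235 0.2842 0.1254] xang -118.01 tilt [-0.    -1.     0.001] F [ 1.05 -0.8   1.16] gap 0.122 q [ 0.37  0.54  1.82 -0.    0.79  0.86]
[[np.float64(-0.06), np.float64(-0.06), np.float64(0.15)], np.float64(-0.007)]
```

```bash
python3 -m jog '[[[0,-1,0],0],[[0,-2.5,0],0],[[0,-4,0],0],[[0,-6,0],0],[[0,-8,0],0],[[0,-10,0],0],[[0,-11.5,0],0],[[0,-12.5,0],0],[[0,-12.8,0],0],[[0,-12.8,0],0],[[0,-12.8,0],0],[[0,-12.8,0],0]]'; python3 goal.py .473 -.104 .253 -78.8
python3 - <<'E'
from h import *
a=snap('scene');b=snap('top')
f=lambda s,x,y:cv2.resize(s['frame'][y:y+100,x:x+100,::-1],(400,400),interpolation=cv2.INTER_CUBIC)
cv2.imwrite('pics/g2.png',np.hstack([f(a,270,80),f(b,140,150)]))
E
```

```text
t: 5.2
tcp_pos: [0.422, 0.2838, 0.2522]
tool_rot: [-0.365, 0.606, -0.606, 0.363]
force: [-0.9, -0.4, -3.3]
finger_gap: 0.123
t 5.2 tcp [0.422  0.2838 0.2522] xang -118.02 tilt [ 0.002 -1.    -0.002] F [-0.91 -0.44 -3.31] gap 0.123 q [0.37 0.35 1.69 0.   1.11 0.86]
[[np.float64(31.84), np.float64(-0.05), np.float64(22.72)], np.float64(-0.685)]
```

View pics/g2.png

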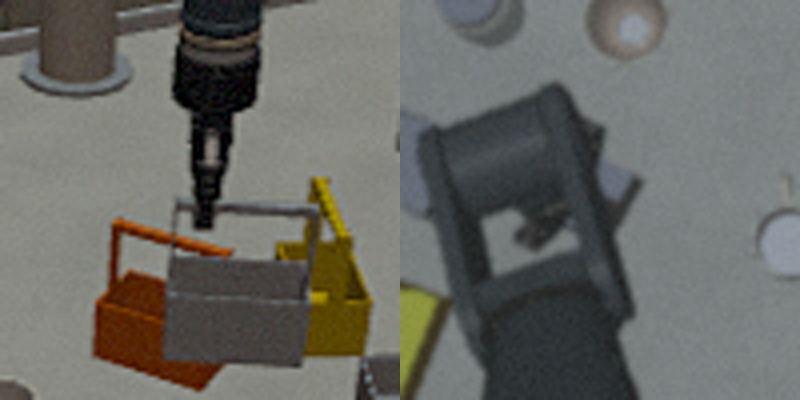

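The caddy is held level, its bar at crop (175,205)–(320,213) with the fingers at x≈203. Next I'll carry it to in front of the hook.

```bash
python3 -m jog '[[[1,0,0.7],-0.03],[[3,0,2.1],-0.07],[[5,0,3.5],-0.11],[[7.5,0,5.3],-0.16],[[10,0,7.1],-0.22],[[12.5,0,8.9],-0.28],[[15,0,10.7],-0.33],[[17.5,0,12.5],-0.38],[[20,0,14.3],-0.43],[[22.5,0,16.1],-0.49],[[25,0,17.9],-0.54],[[27.5,0,19.6],-0.6],[[29.5,0,21],-0.64],[[31,0,22.2],-0.67],[[31.8,0,22.7],-0.685],[[31.8,0,22.7],-0.685],[[31.8,0,22.7],-0.685],[[31.8,0,22.7],-0.685],[[31.8,0,22.7],-0.685],[[31.8,0,22.7],-0.685]]'; python3 goal.py .473 -.104 .245 -78.8
python3 - <<'E'
from h import *
import pickle
a=snap('scene');b=snap('top')
pickle.dump((a,b),open('s2.pkl','wb'))
f=lambda s,x,y:cv2.resize(s['frame'][y:y+100,x:x+100,::-1],(400,400),interpolation=cv2.INTER_CUBIC)
cv2.imwrite('pics/g3.png',np.hstack([f(a,190,100),f(b,220,120)]))
E
```

```text
t: 6.97
tcp_pos: [0.4738, -0.1022, 0.2532]
tool_rot: [-0.547, 0.449, -0.448, 0.547]
force: [0.7, -0.1, -3.5]
finger_gap: 0.122
t 6.9667 tcp [ 0.4738 -0.1022  0.2532] xang -78.7 tilt [-0. -1. -0.] F [ 0.75 -0.09 -3.51] gap 0.122 q [-0.44  0.31  1.75  0.    1.08 -0.64]
[[np.float64(0.16), np.float64(0.82), np.float64(-0.11)], np.float64(0.002)]
```

View pics/g3.png

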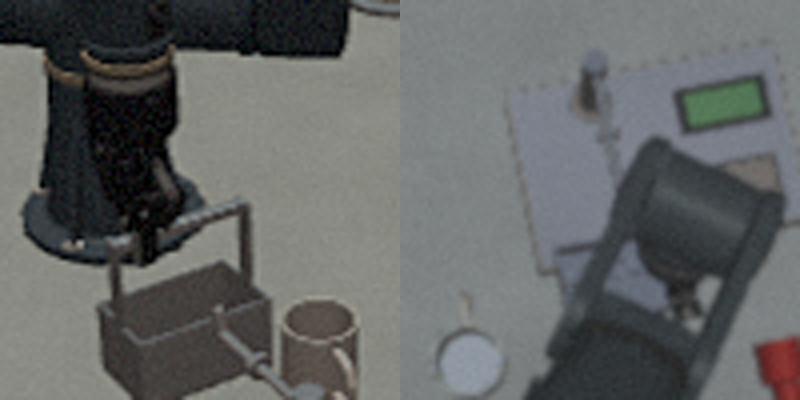

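Run:
```python
from h import *
import pickle
a,b=pickle.load(open('s2.pkl','rb'))
for z in(.272,):
    L=onz(a,190+109/4,100+244/4,z);Rr=onz(a,190+248/4,100+207/4,z)
    d=Rr-L;print(L,Rr,np.linalg.norm(d),np.degrees(np.arctan2(d[1],d[0])),(L+Rr)/2)
c=(0.612,-.1015);y=np.radians(11.2);Q=np.array([[np.cos(y),-np.sin(y)],[np.sin(y),np.cos(y)]])
for n,o,z in(('seat',(-.027,.06),.22),('tip',(-.061,.06),.239),('coll',(0.0,.06),.22),('coltop',(.07,.06),.235)):
    P=np.r_[Q@o+c,z];print(n,P,'scene crop',(proj(a,P)-[190,100])*4,'top crop',(proj(b,P)-[220,120])*4+[400,0])
P=np.array([.4738,-.1022,.272]);print('grasp proj',(proj(a,P)-[190,100])*4)
```

```text
[ 0.46852638 -0.12565133  0.272     ] [0.45815159 0.00194798 0.272     ] 0.12802039735708176 94.6483539341803 [ 0.46333899 -0.06185167  0.272     ]
seat [ 0.57386015 -0.04788702  0.22      ] scene crop [242.36315739 342.70971658] top crop [611.78651555 159.14921776]
tip [ 0.54050767 -0.05449099  0.239     ] scene crop [220.08714171 303.70551778] top crop [619.33756228 189.8786291 ]
coll [ 0.60034594 -0.04264269  0.22      ] scene crop [260.06003718 359.22870561] top crop [606.47808086 132.2543335 ]
coltop [ 0.6690128  -0.02904629  0.235     ] scene crop [308.29373213 388.90762415] top crop [593.2138628   59.17496403]
grasp proj [137.78851537 241.33074688]
```

```bash
python3 goal.py .5812 -.0847 .245 -78.8;  python3 -m jog '[[[0.1,0.4,0],0],[[0.1,0.8,0.8],0],[[0.1,0.8,2],0],[[0.1,0.8,3.2],0],[[0.1,0.8,4.4],0],[[0.1,0.8,5.6],0],[[0.1,0.8,6.8],0],[[0.1,0.8,8],0],[[0.1,0.8,9.2],0],[[0.1,0.8,10.2],0],[[0.1,0.8,10.9],0],[[0.1,0.8,10.9],0],[[0.1,0.8,10.9],0],[[0.1,0.8,10.9],0],[[0.1,0.8,10.9],0],[[0.1,0.8,10.9],0],[[0.1,0.8,10.9],0]]'; python3 goal.py .5812 -.0847 .245 -78.8
python3 - <<'E'
from h import *
import pickle
a=snap('scene');b=snap('top')
pickle.dump((a,b),open('s3.pkl','wb'))
f=lambda s,x,y:cv2.resize(s['frame'][y:y+80,x:x+80,::-1],(400,400),interpolation=cv2.INTER_CUBIC)
cv2.imwrite('pics/g4.png',np.hstack([f(a,200,140),f(b,240,120)]))
E
```

```text
t 7.0667 tcp [ 0.474  -0.1024  0.2533] xang -78.71 tilt [-0. -1. -0.] F [ 0.3   0.3  -2.49] gap 0.121 q [-0.44  0.31  1.75  0.    1.08 -0.64]
[[np.float64(0.36), np.float64(0.83), np.float64(10.86)], np.float64(0.002)]
t: 8.48
tcp_pos: [0.5808, -0.0831, 0.2455]
tool_rot: [0.546, -0.449, 0.449, -0.546]
force: [0.6, -0.4, -3.5]
finger_gap: 0.124
t 8.4833 tcp [ 0.5808 -0.0831  0.2455] xang -78.79 tilt [ 0. -1. -0.] F [ 0.62 -0.42 -3.54] gap 0.124 q [-0.33  0.46  1.52 -0.    1.17 -0.53]
[[np.float64(0.17), np.float64(0.05), np.float64(0.01)], np.float64(0.0)]
```

View pics/g4.png

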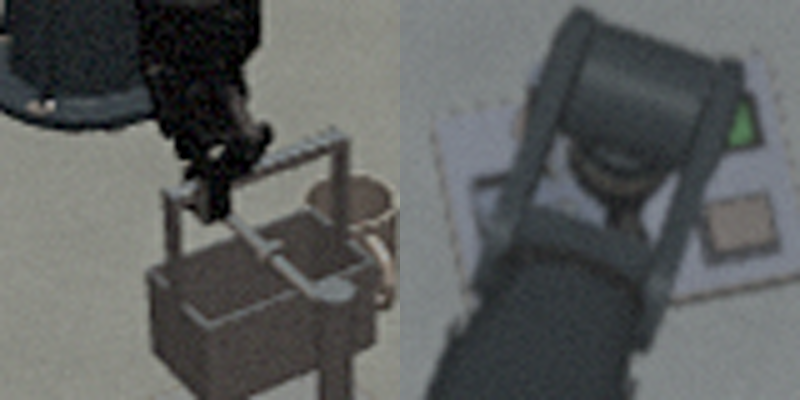

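Run:
```python
from h import *
import pickle
a,b=pickle.load(open('s3.pkl','rb'))
k=5
L=onz(a,200+163/k-.4,140+196/k-.4,.265);Rr=onz(a,200+349/k-.4,140+141/k-.4,.265)
d=Rr-L;print(L,Rr,np.linalg.norm(d),np.degrees(np.arctan2(d[1],d[0])),(L+Rr)/2)
for q,z in(((268,246),.222),((331,288),.235)): print(onz(a,200+q[0]/k-.4,140+q[1]/k-.4,z))
m=np.array([.5739,-.0479,.264]);print('expected mid crop',(proj(a,m)-[200,140]+.4)*k)
for dy in(-.065,.065):
    print((proj(a,m+dy*np.array([-.194,.981,0]))-[200,140]+.4)*k)
```

```text
[ 0.57547365 -0.10950711  0.265     ] [0.56255234 0.02297793 0.265     ] 0.13311365472330922 95.5704593182594 [ 0.56901299 -0.04326459  0.265     ]
[ 0.59558923 -0.04703736  0.222     ]
[ 0.66740752 -0.03262655  0.235     ]
expected mid crop [253.50434046 174.88594626]
[165.42703566 207.43831531]
[338.17792986 143.59155167]
```

Run:
```python
from h import *
import pickle
fr=np.mean([snap('scene')['frame'].astype(float) for _ in range(5)],0)
im=fr[160:225,225:290,::-1]; im=np.clip(im*1.5,0,255).astype(np.uint8)
cv2.imwrite('pics/z.png',cv2.resize(im,(585,585),interpolation=cv2.INTER_CUBIC))
```

```text
(no output)
```

View pics/z.png

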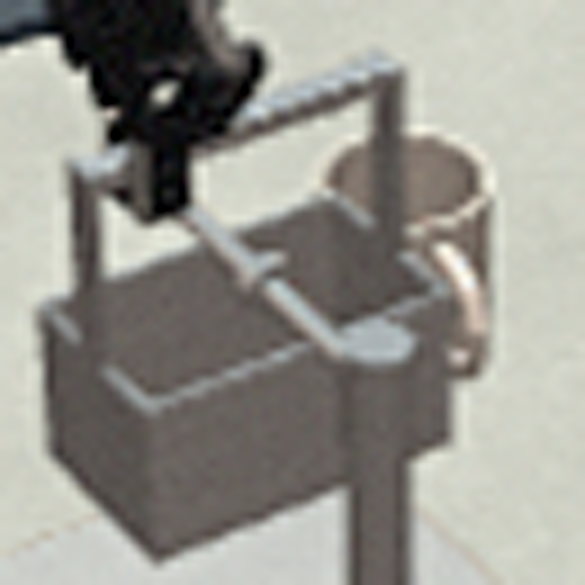

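Run:
```python
from h import *
import pickle
a,b=pickle.load(open('s3.pkl','rb'))
f=lambda u,v,z:onz(a,225+u/9-.45,160+v/9-.45,z)[:2]
yp=np.array([-.194,.981])
def r(n,p): print(n,np.round(p,4),"y'",round(p@yp,4),"x'",round(p@[.981,.194],4))
C=[f(*q,.189) for q in((42,305),(150,408),(447,288),(330,198))]
for c in C:r('rim',c)
r('rim mean',np.mean(C,0)); print([np.linalg.norm(C[i]-C[i-1]).round(4) for i in range(4)])
l,g=f(90,163,.269),f(387,63,.269); r('L',l);r('R',g);r('bar mid',(l+g)/2)
r('collar',f(262,270,.22)); r('column',f(375,342,.235)); r('rod',f(205,225,.225))
r('seat expected',np.array([.5739,-.0479]));r('tcp',np.array([.5808,-.0831]))
```

```text
rim [ 0.5478 -0.1143] y' -0.2184 x' 0.5152
rim [ 0.6198 -0.0978] y' -0.2161 x' 0.589
rim [0.5944 0.0273] y' -0.0885 x' 0.5884
rim [0.5252 0.0086] y' -0.0935 x' 0.5169
rim mean [ 0.5718 -0.044 ] y' -0.1541 x' 0.5524
[np.float64(0.1249), np.float64(0.0738), np.float64(0.1276), np.float64(0.0717)]
L [ 0.5778 -0.1023] y' -0.2124 x' 0.547
R [0.559  0.0179] y' -0.0909 x' 0.5519
bar mid [ 0.5684 -0.0422] y' -0.1517 x' 0.5494
collar [ 0.5974 -0.0462] y' -0.1612 x' 0.5771
column [ 0.6695 -0.0321] y' -0.1614 x' 0.6506
rod [ 0.5705 -0.0578] y' -0.1674 x' 0.5484
seat expected [ 0.5739 -0.0479] y' -0.1583 x' 0.5537
tcp [ 0.5808 -0.0831] y' -0.1942 x' 0.5536
```

```bash
python3 -m jog '[[[0.3,0,0],0],[[0.6,0,0],0],[[0.6,0.8,0],0],[[0.6,1.6,0],0],[[0.6,2.4,0],0],[[0.6,3,0],0],[[0.6,3.4,0],0],[[0.6,3.6,0],0],[[0.6,3.6,0],0],[[0.6,3.6,0],0],[[0.6,3.6,0],0]]'; python3 goal.py
python3 - <<'E'
from h import *
fr=np.mean([snap('scene')['frame'].astype(float) for _ in range(5)],0)
im=fr[165:230,225:290,::-1]; im=np.clip(im*1.5,0,255).astype(np.uint8)
cv2.imwrite('pics/z2.png',cv2.resize(im,(585,585),interpolation=cv2.INTER_CUBIC))
E
```

```text
t: 9.75
tcp_pos: [0.5827, -0.0889, 0.2097]
tool_rot: [-0.546, 0.448, -0.449, 0.547]
force: [-0.0, -0.2, -2.6]
finger_gap: 0.122
t 9.75 tcp [ 0.5827 -0.0889  0.2097] xang -78.77 tilt [ 0.    -1.     0.001] F [-0.04 -0.22 -2.63] gap 0.122 q [-0.34  0.5   1.55  0.    1.09 -0.54]
```

View pics/z2.png

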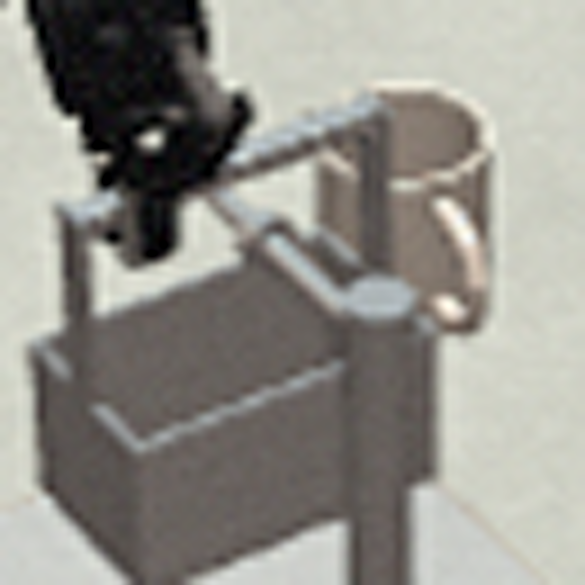

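Run:
```python
from h import *
import pickle
a,b=pickle.load(open('s3.pkl','rb'))
f=lambda u,v,z:onz(a,225+u/9-.45,165+v/9-.45,z)[:2]
yp=np.array([-.194,.981])
def r(n,p): print(n,np.round(p,4),"y'",round(p@yp,4),"x'",round(p@[.981,.194],4))
l,g=f(80,207,.234),f(370,102,.234); r('L',l);r('R',g);r('bar mid',(l+g)/2)
C=[f(*q,.154) for q in((32,350),(135,448))]
for c in C:r('rim',c)
r('collar',f(262,230,.22)); r('column',f(380,297,.235)); r('rod',f(225,205,.22))
```

```text
L [ 0.5807 -0.1086] y' -0.2192 x' 0.5486
R [0.5594 0.0111] y' -0.0977 x' 0.5509
bar mid [ 0.57   -0.0488] y' -0.1584 x' 0.5498
rim [ 0.5543 -0.1222] y' -0.2274 x' 0.5201
rim [ 0.622  -0.1055] y' -0.2242 x' 0.5897
collar [ 0.6002 -0.0472] y' -0.1628 x' 0.5796
column [ 0.6702 -0.0305] y' -0.16 x' 0.6515
rod [ 0.5811 -0.0542] y' -0.1659 x' 0.5595
```

```bash
python3 -m jog '[[[0.2,0,0],0],[[0.2,0.1,0],0],[[0.2,0.2,0],0],[[0.2,0.3,0],0],[[0.2,0.4,0],0],[[0.2,0.4,0],0],[[0.2,0.4,0],0]]'; python3 -m jog '[[[0,0.05,0],0],[[0,0.1,0],0],[[0,0.1,0],0],[[0,0.1,0],0]]'
```

```text
t: 10.58
tcp_pos: [0.5826, -0.0907, 0.2051]
tool_rot: [0.547, -0.449, 0.449, -0.546]
force: [-1.2, 1.1, -3.4]
finger_gap: 0.118
t: 10.92
tcp_pos: [0.5828, -0.0908, 0.2045]
tool_rot: [-0.546, 0.449, -0.449, 0.547]
force: [-0.1, -0.5, -2.7]
finger_gap: 0.118
```

```bash
python3 -m jog '[[[0,0.05,0],0],[[0,0.1,0],0],[[0,0.1,0],0],[[0,0.1,0],0]]'; python3 -m jog '[[[0,0.05,0],0],[[0,0.1,0],0],[[0,0.1,0],0],[[0,0.1,0],0]]'
```

```text
t: 11.25
tcp_pos: [0.5829, -0.0908, 0.2039]
tool_rot: [-0.546, 0.448, -0.449, 0.547]
force: [-0.8, 0.5, 1.5]
finger_gap: 0.121
t: 11.58
tcp_pos: [0.583, -0.0909, 0.2034]
tool_rot: [-0.546, 0.448, -0.449, 0.547]
force: [-0.8, 0.1, 6.8]
finger_gap: 0.124
```

```bash
python3 -m jog '[[[0,-0.1,0],0],[[0,-0.1,0],0],[[0,-0.1,0],0]]'; python3 -m jog '[[[0,0,0],0],[[0,0,0],0],[[0,0,0],0],[[0,0,0],0],[[0,0,0],0],[[0,0,0],0],[[0,0,0],0],[[0,0,0],0]]' 4; python3 -m jog '[[[0,-0.5,0],0],[[0,-1.5,0],0],[[0,-3,0],0],[[0,-5,0],0],[[0,-7.5,0],0],[[0,-10,0],0],[[0,-12,0],0],[[0,-13,0],0],[[0,-13,0],0]]'
python3 - <<'E'
from h import *
import pickle
a,b=snap('scene'),snap('top')
im=np.hstack([cv2.resize(x,(400,400),interpolation=cv2.INTER_CUBIC) for x in(a['frame'][155:235,210:290,::-1],b['frame'][120:200,240:320,::-1])])
cv2.imwrite('pics/h.png',np.clip(im*1.4,0,255))
E
python3 goal.py .582 -.20 .20 -78.8
```

```text
t: 11.83
tcp_pos: [0.5829, -0.0909, 0.2036]
tool_rot: [-0.546, 0.448, -0.449, 0.547]
force: [-1.2, -1.1, 3.5]
finger_gap: 0.121
t: 12.5
tcp_pos: [0.5827, -0.0908, 0.2033]
tool_rot: [-0.547, 0.449, -0.449, 0.547]
force: [-0.5, -0.5, -0.3]
finger_gap: 0.466
t: 13.25
tcp_pos: [0.5842, -0.0912, 0.337]
tool_rot: [-0.546, 0.446, -0.451, 0.547]
force: [0.8, -0.1, -0.4]
finger_gap: 0.467
t 13.35 tcp [ 0.5823 -0.0906  0.3332] xang -78.77 tilt [-0. -1. -0.] F [ 0.78  0.07 -0.4 ] gap 0.466 q [-0.34  0.38  1.39  0.    1.37 -0.54]
[[np.float64(10.72), np.float64(13.32), np.float64(-2.16)], np.float64(0.001)][ WARN:0@1.771] global loadsave.cpp:1063 imwrite_ Unsupported depth image for selected encoder is fallbacked to CV_8U.
```

View pics/h.png

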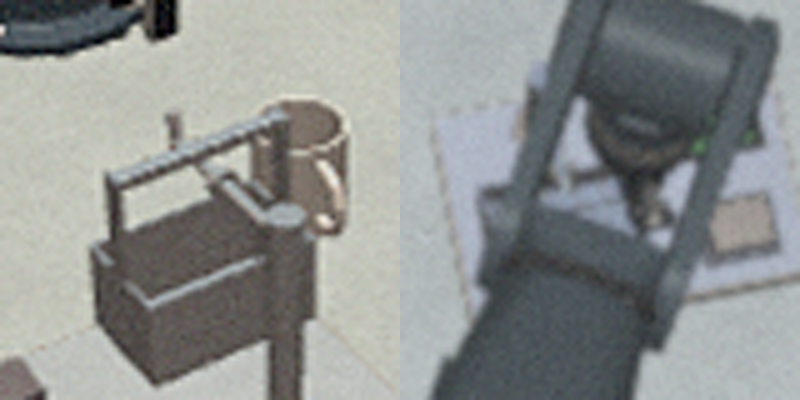

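The caddy hangs level, with the rod crossing at about mid-bar (195,168) and the tip (172,125) in front. Next I'll close the gripper and go above the key.

```bash
python3 -m jog '[[[2,0,-0.4],0],[[4,0,-0.8],0],[[6,0,-1.2],0],[[8,0,-1.6],0],[[10,0,-2],0],[[10.8,0,-2.2],0],[[10.8,4,-2.2],0],[[10.8,7,-2.2],0],[[10.8,10,-2.2],0],[[10.8,13.3,-2.2],0],[[10.8,13.3,-2.2],0],[[10.8,13.3,-2.2],0]]' 0 40
cat > still.py <<'E'
from h import *
g=lambda:np.mean([snap('scene')['frame'].astype(float) for _ in range(6)],0)[155:235,225:290]
a=g(); import time; b=g(); c=g()
print('t',manip.sense()['t'],'diff',np.abs(a-b).mean(),np.abs(a-c).mean(),'max smoothed',np.abs(cv2.GaussianBlur(a-c,(0,0),1)).max())
E
python3 still.py; python3 goal.py .582 -.20 .10 -78.8
python3 - <<'E'
from h import *
a,b=snap('scene'),snap('top')
c=proj(a,[.582,-.2,.09]).astype(int);d=proj(b,[.582,-.2,.09]).astype(int)
im=np.hstack([cv2.resize(s['frame'][q[1]-40:q[1]+40,q[0]-40:q[0]+40,::-1],(400,400),interpolation=cv2.INTER_CUBIC) for s,q in((a,c),(b,d))])
print(c,d,proj(a,[.582,-.2,.08]),proj(a,manip.sense()['tcp_pos']))
cv2.imwrite('pics/k.png',cv2.convertScaleAbs(im,alpha=1.4))
E
```

```text
t: 14.35
tcp_pos: [0.5804, -0.1996, 0.1978]
tool_rot: [0.547, -0.451, 0.446, -0.546]
force: [-0.7, 0.2, 0.6]
finger_gap: -0.0
t 15.25 diff 1.1457051282051283 1.1340811965811965 max smoothed 1.722566413280011
t 15.25 tcp [ 0.5821 -0.201   0.2002] xang -78.77 tilt [-0. -1. -0.] F [0.91 0.54 0.04] gap -0.002 q [-0.51  0.55  1.49  0.    1.1  -0.71]
[[np.float64(-0.1), np.float64(10.02), np.float64(0.01)], np.float64(0.0)]
[209 228] [307 163] [209.68234404 231.07283422] [206.4958531 202.9105302]
```

View pics/k.png

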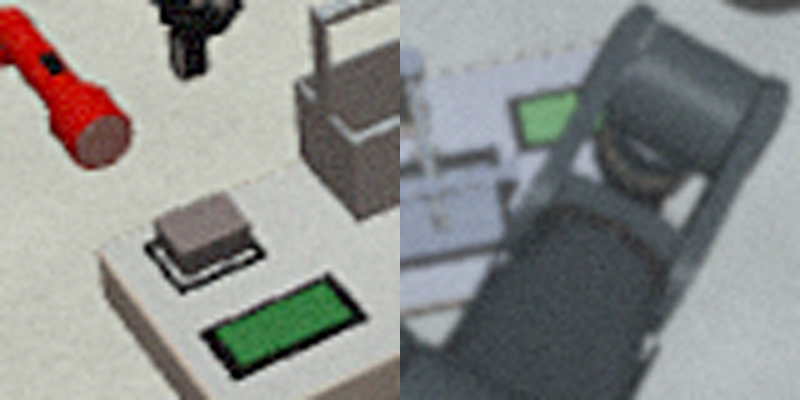

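The key top is at crop (203,215), as predicted, and the fingertip is right over it. The caddy picture is unchanged over 0.6 s. I'll go down to feel for contact.

```bash
python3 -m jog '[[[0,3,0],0],[[0,6,0],0],[[0,9,0],0],[[0,10.8,0],0],[[0,11.5,0],0],[[0,11.5,0],0],[[0,11.5,0],0],[[0,11.5,0],0],[[0,11.5,0],0]]';python3 goal.py .582 -.2 .070 -78.8; for i in 1 2 3; do :; done
python3 -m jog '[[[0,0.1,0],0],[[0,0.2,0],0],[[0,0.2,0],0],[[0,0.2,0],0]]'; python3 goal.py
```

```text
t: 16.1
tcp_pos: [0.5834, -0.2016, 0.0871]
tool_rot: [-0.546, 0.447, -0.45, 0.547]
force: [0.8, -0.7, 0.9]
finger_gap: -0.001
t 16.1 tcp [ 0.5834 -0.2016  0.0871] xang -78.77 tilt [ 0.002 -1.     0.003] F [ 0.84 -0.66  0.88] gap -0.001 q [-0.51  0.7   1.57  0.    0.87 -0.71]
[[np.float64(-0.19), np.float64(1.71), np.float64(-0.11)], np.float64(0.001)]
t: 16.43
tcp_pos: [0.5822, -0.201, 0.0836]
tool_rot: [-0.546, 0.449, -0.449, 0.547]
force: [-0.1, -0.1, -0.5]
finger_gap: -0.002
t 16.4333 tcp [ 0.5822 -0.201   0.0836] xang -78.77 tilt [ 0. -1.  0.] F [-0.09 -0.14 -0.46] gap -0.002 q [-0.51  0.71  1.57  0.    0.86 -0.71]
```

```bash
python3 -m jog '[[[0,0.1,0],0],[[0,0.2,0],0],[[0,0.2,0],0],[[0,0.2,0],0]]'; python3 -m jog '[[[0,0.1,0],0],[[0,0.1,0],0],[[0,0.1,0],0],[[0,0.1,0],0]]'; python3 -m jog '[[[0,0.1,0],0],[[0,0.1,0],0],[[0,0.1,0],0],[[0,0.1,0],0]]';python3 -m jog '[[[0,0.1,0],0],[[0,0.1,0],0],[[0,0.1,0],0],[[0,0.1,0],0]]'
```

```text
t: 16.77
tcp_pos: [0.5821, -0.2009, 0.0811]
tool_rot: [0.547, -0.449, 0.449, -0.546]
force: [-0.3, 0.7, -0.5]
finger_gap: -0.001
t: 17.1
tcp_pos: [0.5822, -0.201, 0.0803]
tool_rot: [0.547, -0.449, 0.449, -0.547]
force: [-0.1, -0.8, -0.1]
finger_gap: -0.0
t: 17.43
tcp_pos: [0.5822, -0.201, 0.0796]
tool_rot: [-0.547, 0.449, -0.449, 0.547]
force: [-1.3, 0.0, 2.8]
finger_gap: 0.002
t: 17.77
tcp_pos: [0.5822, -0.201, 0.0784]
tool_rot: [-0.547, 0.449, -0.449, 0.547]
force: [-0.6, -0.2, 2.5]
finger_gap: 0.003
```

Contact is at z≈0.080, as specified. Half-way is TCP z 0.070.

```bash
python3 -m jog '[[[0,0.2,0],0],[[0,0.4,0],0],[[0,0.6,0],0],[[0,0.75,0],0],[[0,0.83,0],0],[[0,0.83,0],0],[[0,0.83,0],0],[[0,0.83,0],0],[[0,0.83,0],0],[[0,0.83,0],0]]'
python3 - <<'E'
from h import *
z=[];F=[]
for _ in range(12): snap('scene'); m=manip.sense(); z.append(m['tcp_pos'][2]);F.append(m['force'][2])
print(np.mean(z),np.std(z),np.mean(F),m['t'],m['finger_gap'])
E
```

```text
t: 18.6
tcp_pos: [0.5822, -0.201, 0.0701]
tool_rot: [-0.547, 0.449, -0.449, 0.547]
force: [-0.5, -0.1, 5.0]
finger_gap: -0.001
0.07015636097431359 1.1577684967853627e-05 5.324929677933547 19.2 -0.005097037987907945
```

Half-way reads z 0.0702 and about 5.3 N, against about 6 N expected. I'll do a final look before signing off.

```bash
python3 still.py
python3 - <<'E'
from h import *
a=snap('scene'); cv2.imwrite('pics/fin.png',cv2.convertScaleAbs(cv2.resize(a['frame'][140:270,100:300,::-1],None,fx=4,fy=4,interpolation=cv2.INTER_CUBIC),alpha=1.3))
E
```

```text
t 20.1 diff 1.1575213675213674 1.1573824786324785 max smoothed 1.9503019644697985
```

View pics/fin.png

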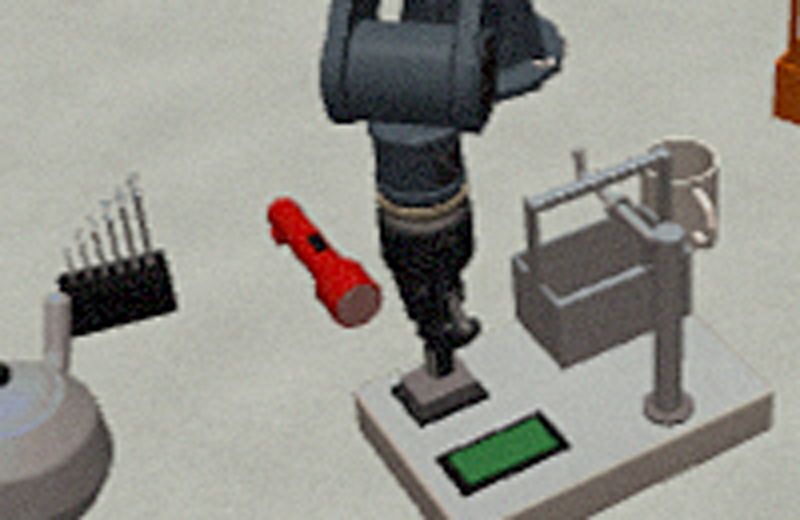

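The fingertip holds the key part-way down at (440,375). The caddy hangs still on the hook, its bar at (530,205)–(665,155), and the bystanders in view are undisturbed.

```bash
python3 -c "
from station import workorder; print(workorder.sign_off())"
```

```text
the job is handed in; nothing more can be done
None
```

The caddy hangs by its handle on the scale's hook, and the arm is still holding the grey key half-way down. I handed the job in at about 20 s of the 54 s allowed.

**What I did:** I gripped the steel caddy's bar to one side of its middle and took it over the hook tip from the front. I lowered it until the force showed contact and let go. About 3 s later, with no movement visible in the pictures, I pressed the key.

**Last checks:**
- **Key:** contact came at z ≈ 0.080, and the fingertip now holds at 0.0702, so the key is about 9.8 mm down. The push reads about 5.3 N against the 6 N quoted for half-way. The reading jumps by about 1 N.
- **Caddy:** pictures taken over about 0.6 s with the key held differ only by camera noise, and it hangs level with the rod near mid-bar.
- **Other things:** the ones in the last picture (torch, hex keys, mug, part of the teapot) look where they were. The bowl, jar and tray were outside that picture, so I did not check them again at the end.

**What disagreed:** before the caddy was lowered, the two cameras differed by up to 8 mm on where the bar's middle was along its length. I shifted it about 8 mm in all, following the scene camera, and the later pictures bear that out.

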